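# Caliper the sugar bowl

## Robot

A 7-joint arm with a two-finger parallel gripper is mounted at the origin on the work surface. World frame = base frame: x ahead of the robot, y to its left, z up, the work surface at z = 0. Lengths are in m, angles in rad, forces in N, time in s.
With the tool pointing down it reaches from about 0.35 to 0.9 m from the base axis. Payload 7.2 kg.
Tool frame: the origin (TCP) lies midway between the tips of the shut fingers; the grasp point (between the pads) lies 19 mm behind it; y points along the fingers, x is the direction in which the jaws open and shut, and the axes are right-handed (so a half turn about y gives the same grasp; the last joint's range is limited). The gripper opens to 85 mm and grips with 20 to 120 N. Pads are 22 mm wide; open, the fingers measure 114 mm over their backs; the gripper's body (76 mm by 85 mm) begins 54 mm behind the grasp point. The pads swing forward as they close: fully open they stand 13 mm farther back than shut.
Start: joints at [-1.216, 0.411, -0.013, 1.596, 0.006, 1.134, -0.082], TCP at [0.256, 0.57, 0.231] pointing down, gripper open.
Joint ranges: [-2.95, 2.95], [-0.29, 1.99], [-1.47, 1.44], [0.14, 2.54], [-1.03, 4.17], [0.13, 1.85], [-2.86, 2.86]. Speed limits (rad/s): [2.39, 2.39, 3.01, 3.01, 3.14, 3.14, 3.14].

## Interface

Orientations are given as a unit quaternion [w, x, y, z].
In Python, from rig import ctrl gives the robot as it stands.
- The arm moves only by the tool step_arm, never from a script. Its argument "targets" is a list of rows, each a list of 5 numbers: the shift along the world's x, y, z in m, then the turn about the world's z in rad, then the finger opening in m, from 0 to 0.0854. In form: [[dx, dy, dz, spin, grip], ...]. A call has 1 to 10 rows; each row is the pose to reach, as a shift and turn from the pose measured when the call began; what a row does not reach only later rows make up. A row lasts 1/8 s, in which the tool goes at most 62.5 mm and 10.7 degrees, less where a joint would pass 70% of its speed; a pose out of reach is approached as far as the arm can. A call with a gripper value outside its range is refused whole. The fingers move at their own pace and stop on an object; "squeeze" is the grip in N (left out, the last holds). Time passes only in rows, so rows that repeat a pose let the fingers close. It gives the time, the measured TCP pose, the force and the opening at its end, in the units of the state.
- ctrl.get_state(): the state, without advancing time (a new reading comes with each control period).
- ctrl.capture(name): name is "side" or "top"; returns the picture (420x560x3 uint8, red, green, blue); there is no depth.
- ctrl.camera_params(name): a dict with "fx", "fy", "cx", "cy" (pixels), "eye" and "orientation" of the camera in the world. Camera axes: x right, y down, z forward; pixel columns grow to the right and rows downward; lengths in m; the calibration is good to about 2 mm. A picture is of the moment at which its call begins. camera_params takes no time and is no camera call.
- ctrl.close_job(): hands the job in, once; it reports no verdict.
Trained networks look in the newest picture that a camera, given by its name, has taken for a name from the list of things; names that differ only in an ending like _2 or _b are one class to them, and where a whole thing is asked for, a point or a joint stands for the part that bears it (a point fixed in the world has none). Each returns a list of dicts, best first, with "conf" (0 to 1); they miss things now and then, are a little off and sometimes report something else, mostly with a low value. They report only what shows in the picture. A call takes as long as a camera call. They do not tell look-alikes from the thing itself.
- ctrl.spot_in(query, camera): "at" ([x, y, z] in m, in world coordinates, good to about 4 mm: the middle of the surface that is visible of it).
The state is a dict: "clock": time; "qpos": joint angles; "dq": joint speeds; "tau": joint torques, N m; "tool_pos": TCP position; "ee_rot": TCP orientation; "force": force on the tool from outside, world axes, zero at the start; "torque": the same for the moment, N m; "gripper_width": finger opening in m.
Only numpy, scipy, OpenCV 4.12 (cv2) and the standard library are available. Lean on these libraries where they do the work, as an engineer would, in place of code of your own. Each camera call takes 0.05 s, during which the arm holds its last target. There are 200 camera calls.

## Task

Measure the sugar bowl with the big sliding caliper: lift the caliper by its orange carrying grip, set it flat on the worktop with the bowl standing between its open jaws, and let go of it. Then take it again by the blue thumb fin and slide the jaw shut until the bowl is touched on both sides and the brass spring plate has gone in about half of its 12 mm travel, not right back to its stop, and leave the caliper so, closed on the bowl. Be gentle: keep the bowl upright and within a few centimetres of where it stood, and leave the other things on the worktop alone.

Things in the scene. Friction and masses are not known exactly. Their poses are not given: they have to be found in the camera images.
- caliper: Caliper flat on 4 mm rubber feet, 0.9 kg. Origin on the worktop under its aluminium beam (28 mm wide, x -70 to 150, top 16 mm up). x: along the beam from fixed jaw to slide; z up. Both jaws stick out to +y; the bowl goes between them, centre at about y = 95.
- fixed_jaw: Steel fixed jaw of the caliper, one piece with the beam; its frame coincides with the caliper's. A bar from y = -14 to y = 146, 4 to 34 mm up, 15 mm thick; the measuring face looks to +x and lies at x = -55.
- slide (a joint): Slide of the caliper, m: 0 wide open, grows as it closes (to 0.075). Stiff (about 5 N), stays where left. The brass plate's free face lies at caliper x = 65 mm minus this while unpressed; the steel arm behind it is 14 mm thick, 20 to 34 mm farther out, y up to 134, 6 to 34 mm up.
- thumb_fin (a point): Blue upright thumb fin on the slide, 12 mm (caliper x) by 34 mm (y), 34 to 78 mm up; this point is its middle, 60 mm up, 66 mm farther out than the unpressed plate's face. Pinch across x from above, push towards caliper -x. Black carriage below: 60 mm long, top 34 mm up. Axes as the caliper's.
- carry_grip (a point): Middle of the orange upright carrying tab, at caliper x = 12, y = 22, 60 mm up, near the balance point. Tab 12 mm (caliper x) by 26 mm (y), 16 to 78 mm up: pinch it across x from above. Axes as the caliper's.
- spring_plate (a joint): Brass spring plate in front of the sliding jaw, 6 x 56 x 24 mm, from caliper y = 67 to 123 and 8 to 32 mm up: how far it is pressed in, metres, 0 free to 0.012 against its stop. About 1.6 N moves it, 4 N bottoms it. It shows the measuring force.
- brass_plate: The same brass plate; origin at the middle of its free face projected to the beam's axis at worktop height, axes as the caliper's.
- sugar_bowl: White ceramic sugar bowl with lid, one closed piece, round, 76 mm in diameter up to 50 mm, lid overhanging to 80 mm diameter at 50 to 54 mm, blue knob up to 78 mm; about 0.3 kg; slides easily. Origin at the centre of its underside.
- scraper: Bystander: flat olive-wood scraper, 130 x 36 x 8 mm, lying between the caliper and the bowl, long way along x. (Not listed: a heavy steamer pot, its basket and a jar, up to 100 mm high, stand fast along the back, beyond x = 730 mm.)
- teal_lid: Bystander: teal silicone lid, 130 mm across, 30 mm high with its knob, to the left.
- tongs: Bystander: steel tongs, 250 mm long, 16 mm high, lying far to the right.
There are look-alikes about, which are no part of the job. Of the things like the sugar_bowl, leave any that is red; of the rest the smaller one is meant.

How it is judged:
By the outcome, as a careful person would: the job done as asked, in the order asked, and still so for the second after the job is handed in, with the robot touching nothing.
It also fails if it takes over 58 s, if anything falls off the work surface, if the arm or the gripper's body presses on something with over 40 N, if the wrist force passes 120 N, or if a joint passes its speed limit or range.

## Working session

There is one attempt and no reset: what is moved stays moved. The work goes in short steps, Python scripts to look and compute and a tool call to move; the robot and the scene stay as the last step left them, time stands still between calls to the robot, and variables do not carry over. Pictures are saved under pics/ and viewed, about 8 in all and at most 12, crops included, and the job is handed in when it is done.

Besides the shell and the picture viewer there is one more tool, called after "Emit:" by a JSON object that holds its "fn" and its "kwargs". step_arm: Moves the arm, as the interface text tells. Its arguments: {"type":"object","properties":{"targets":{"type":"array","items":{"type":"array","items":{"type":"number"}}},"squeeze":{"type":"number"}},"required":["targets"]}

```bash
mkdir -p pics
cat > h.py <<'E'
from rig import ctrl
import numpy as np, cv2
from scipy.spatial.transform import Rotation as R
def cam(n):
    p=ctrl.camera_params(n); o=p["orientation"]; o=np.array(o)
    M=o if o.shape==(3,3) else R.from_quat([o[1],o[2],o[3],o[0]]).as_matrix()
    return p,M,np.array(p["eye"])
def px(n,P):
    p,M,e=cam(n); c=(np.atleast_2d(P)-e)@M
    return np.c_[p["fx"]*c[:,0]/c[:,2]+p["cx"],p["fy"]*c[:,1]/c[:,2]+p["cy"]]
def ray(n,u,v,z):
    p,M,e=cam(n); d=M@np.array([(u-p["cx"])/p["fx"],(v-p["cy"])/p["fy"],1]); return e+d*(z-e[2])/d[2]
def snap(n,f,crop=None,s=1):
    im=ctrl.capture(n)[:,:,::-1]
    if crop: a,b,c,d=crop; im=im[b:d,a:c]
    cv2.imwrite("pics/"+f,cv2.resize(im,None,fx=s,fy=s,interpolation=cv2.INTER_CUBIC))
E
python3 - <<'E'
from h import *
snap("top","t0.png"); snap("side","s0.png")
for c in("top","side"):
  print(c,cam(c)[0])
  for q in("caliper","carry_grip","thumb_fin","sugar_bowl","fixed_jaw","brass_plate","scraper","teal_lid","tongs"):
    print(q,[(np.round(d["at"],3).tolist(),round(d["conf"],2)) for d in ctrl.spot_in(q,c)][:5])
print(ctrl.get_state())
E
```

```text
top {'fx': 483.324658004054, 'fy': 483.324658004054, 'cx': 278.7229529231411, 'cy': 218.00171084725636, 'eye': array([ 0.36232294, -0.02756317,  1.63983733]), 'orientation': array([ 0.03933376, -0.6965605 ,  0.71585542, -0.02841398])}
caliper [([0.609, 0.206, 0.032], 0.86)]
carry_grip [([0.613, 0.206, 0.033], 0.79)]
thumb_fin [([0.631, 0.163, 0.034], 0.76)]
sugar_bowl [([0.584, -0.243, 0.059], 0.93), ([0.331, -0.279, 0.078], 0.9)]
fixed_jaw [([0.634, 0.315, 0.033], 0.76)]
brass_plate []
scraper [([0.542, 0.001, 0.005], 0.66)]
teal_lid [([0.369, 0.544, 0.008], 0.56)]
tongs [([0.55, -0.536, 0.016], 0.96)]
side {'fx': 511.9503083639806, 'fy': 511.9503083639806, 'cx': 282.80822823890435, 'cy': 209.55338360335676, 'eye': array([-0.45793954, -1.174192  ,  1.24510402]), 'orientation': array([-0.41396546,  0.84128021, -0.31607124,  0.14484194])}
caliper [([0.612, 0.206, 0.024], 0.86)]
carry_grip [([0.609, 0.208, 0.026], 0.82)]
thumb_fin [([0.627, 0.146, 0.035], 0.55)]
sugar_bowl [([0.314, -0.304, 0.076], 0.83), ([0.659, -0.392, 0.08], 0.8), ([0.546, -0.541, 0.013], 0.72), ([0.57, -0.26, 0.05
[... 152 characters left out ...]
0.81)]
{'clock': 1.0, 'qpos': array([-1.21618693,  0.41108413, -0.01269857,  1.59620116,  0.0056035 ,
        1.1342969 , -0.08220132]), 'dq': array([ 1.16697100e-03, -9.18372345e-05, -1.13483863e-03,  5.28042210e-05,
       -1.22413384e-03, -5.11304796e-05, -6.43617143e-04]), 'tau': array([ 3.48885737e-05, -6.00411272e+01,  6.81397207e-01, -2.99741328e+01,
        1.39728037e-02,  2.13691448e-03, -1.25246527e-05]), 'tool_pos': array([0.25646625, 0.56996101, 0.23130692]), 'ee_rot': array([ 0.59379258, -0.59377493, -0.38396797,  0.38394049]), 'force': array([-0.12144599, -0.35122665, -0.36060907]), 'torque': array([-0.01066441, -0.00701841,  0.02705745]), 'gripper_width': 0.08520132376374488}
```

View pics/t0.png

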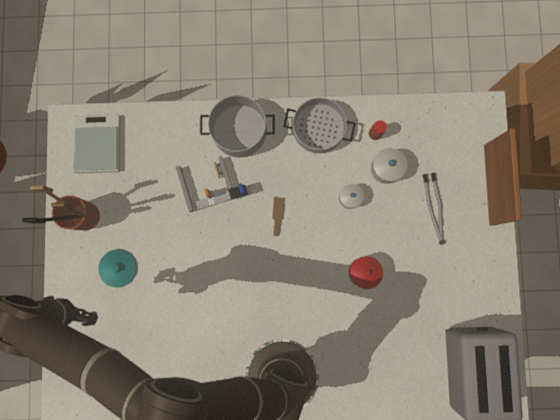

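View pics/s0.png

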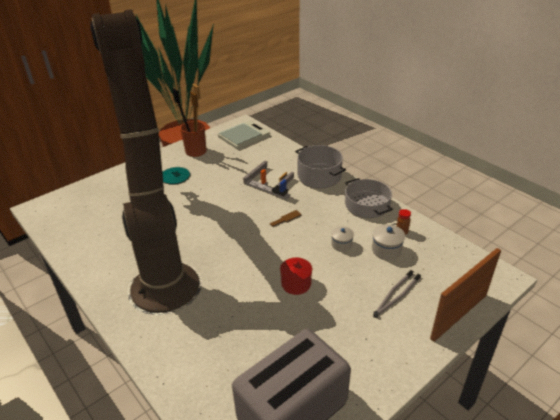

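Top view: caliper at about (215,190) with its jaws pointing up the image (world +x). White small bowl at (352,196), large white one at (389,165), red one at (366,272). The scraper is at (278,215). Next, a close crop to get the caliper's pose.

Run:
```python
from h import *
snap("top","t1.png",(165,145,275,220),7)
```

```text
(no output)
```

View pics/t1.png

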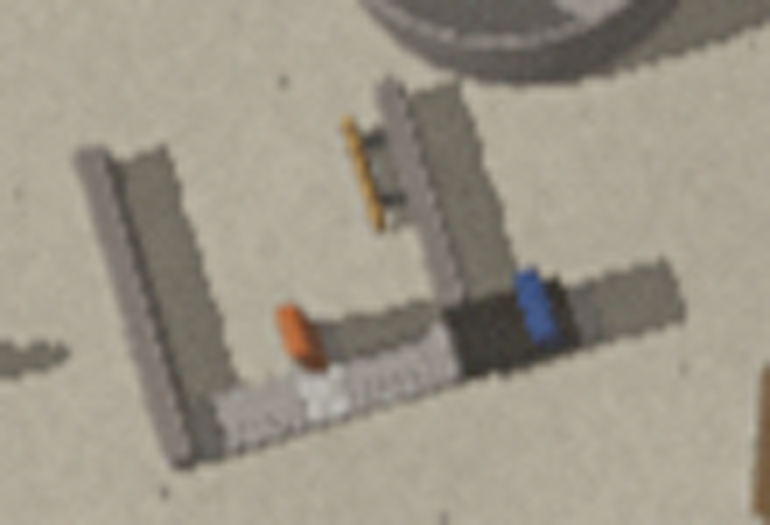

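```bash
cat > fit.py <<'E'
from h import *
from scipy.optimize import least_squares
def world(P,x,y,th): c,s=np.cos(th),np.sin(th); return np.array(P)@np.array([[c,s,0],[-s,c,0],[0,0,1]])+[x,y,0]
def fit(cp,uv,off,sc,x0):
    U=np.array(uv)/sc+off
    def f(q): 
        P=np.array([[a-b*q[3]*1000,c,d] for a,b,c,d in cp])/1000
        return (px("top",world(P,*q[:3]))-U).ravel()
    r=least_squares(f,x0,loss="soft_l1",f_scale=.5); return r.x,f(r.x).reshape(-1,2)
E
python3 - <<'E'
from fit import *
cp=[(-70,0,146,34),(-55,0,146,34),(-70,0,-14,34),(65,1,123,32),(65,1,67,32),(85,1,134,34),(99,1,134,34),(12,0,22,76)]
uv=[(75,155),(103,150),(172,464),(342,120),(375,228),(378,82),(402,82),(297,333)]
q,r=fit(cp,uv,(165,145),7,[.57,.21,-1.4,0])
print(q,np.round(r,2))
print("grip",world([.012,.022,.06],*q[:3]),"fin",world([.131-q[3],0,.06],*q[:3]))
print("fin crop px",(px("top",world([[.131-q[3],0,.078]],*q[:3]))-[165,145])*7)
# bowl colour-based: knob (z78) & lid
for d in ctrl.spot_in("sugar_bowl","top"): print(d)
for d in ctrl.spot_in("thumb_fin","top"): print(d)
im=ctrl.capture("top")[150:240,300:430].astype(int); hsv=cv2.cvtColor(im.astype(np.uint8),cv2.COLOR_RGB2HSV)
cv2.imwrite("pics/b.png",cv2.resize(im[:,:,::-1].astype(np.uint8),None,fx=6,fy=6,interpolation=cv2.INTER_CUBIC))
m=((hsv[...,0]>95)&(hsv[...,0]<130)&(hsv[...,1]>80)).astype(np.uint8)
n,l,st,ce=cv2.connectedComponentsWithStats(m)
for i in range(1,n): print(st[i,4],ce[i]+[300,150],ray("top",*(ce[i]+[300,150]),.072))
E
```

```text
[ 0.57902867  0.23097383 -1.2850157   0.00659677] [[-0.04  0.1 ]
 [ 0.19 -0.54]
 [-0.21  0.66]
 [ 0.08 -0.02]
 [ 0.25  0.07]
 [-0.48  0.44]
 [ 0.03 -0.82]
 [ 0.06 -0.09]]
grip [0.60351927 0.22566247 0.06      ] fin [0.61409875 0.11161616 0.06      ]
fin crop px [[539.93610857 302.28972737]]
{'at': [0.3322, -0.2787, 0.079], 'conf': 0.88}
{'at': [0.6761, -0.3679, 0.0794], 'conf': 0.73}
{'at': [0.5854, -0.2431, 0.0572], 'conf': 0.58}
{'at': [0.6298, 0.161, 0.0352], 'conf': 0.69}
1 [390. 163.] [ 0.68441444 -0.37529161  0.072     ]
1 [351. 195.] [ 0.58218879 -0.24331795  0.072     ]
```

View pics/b.png

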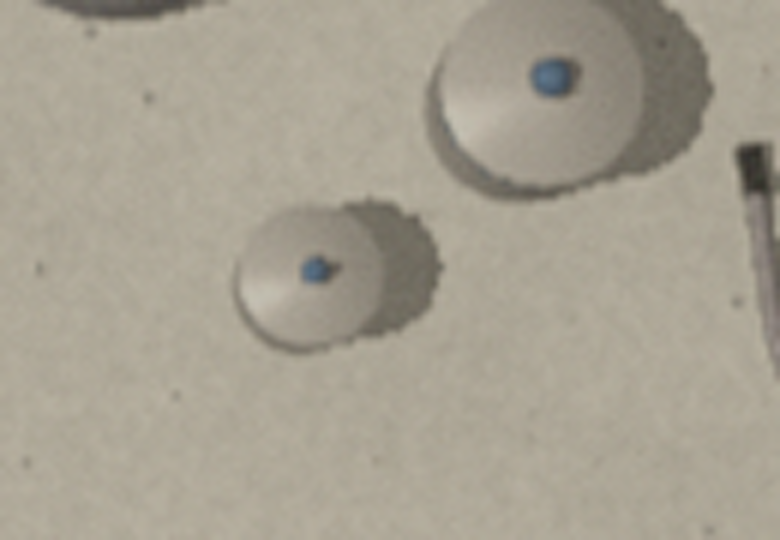

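Fit residuals are under 1 px and the predicted fin position matches the picture. The small white bowl's lid is about 25 px across, or 80 mm, which confirms it is the one meant.

Run:
```python
from h import *
print("bowl lid",ray("top",300+310/6,150+275/6,.054),"knob",ray("top",300+315/6,150+269/6,.078))
print("big",ray("top",300+542/6,150+88/6,.06))
w,x,y,z=ctrl.get_state()["ee_rot"]; M=R.from_quat([x,y,z,w]).as_matrix(); print(M.round(3)); print(np.degrees(np.arctan2(M[1,0],M[0,0])), "want -73.6/106.4")
print(ctrl.get_state()["clock"])
```

```text
bowl lid [ 0.58187396 -0.24787747  0.054     ] knob [ 0.58175334 -0.24738096  0.078     ]
big [ 0.6812554  -0.37877961  0.06      ]
[[ 0.41  -0.    -0.912]
 [ 0.912  0.     0.41 ]
 [ 0.    -1.     0.   ]]
65.77473898999705 want -73.6/106.4
1.2
```

Emit:
{"fn": "step_arm", "kwargs": {"targets": [[0.05,-0.05,0,0.1,0.085],[0.09,-0.09,0,0.2,0.085],[0.13,-0.13,0,0.3,0.085],[0.17,-0.17,0,0.4,0.085],[0.21,-0.21,0,0.5,0.085],[0.25,-0.25,0,0.6,0.085],[0.29,-0.29,0,0.709,0.085],[0.347,-0.344,0,0.709,0.07],[0.347,-0.344,0,0.709,0.05],[0.347,-0.344,-0.02,0.709,0.05]], "squeeze": 60}}

```text
clock: 2.45
tool_pos: [0.6055, 0.2245, 0.2123]
ee_rot: [-0.424, 0.425, 0.566, -0.565]
force: [-0.5, 0.9, 0.2]
gripper_width: 0.0502
```

Emit:
{"fn": "step_arm", "kwargs": {"targets": [[-0.002,0.001,-0.04,0.003,0.05],[-0.002,0.001,-0.08,0.003,0.05],[-0.002,0.001,-0.12,0.003,0.05],[-0.002,0.001,-0.15,0.003,0.05],[-0.002,0.001,-0.169,0.003,0.05],[-0.002,0.001,-0.169,0.003,0.05]]}}

```text
clock: 3.2
tool_pos: [0.6026, 0.2256, 0.0422]
ee_rot: [-0.423, 0.424, 0.566, -0.566]
force: [-0.4, 0.7, 0.9]
gripper_width: 0.0497
```

Run:
```python
from h import *
print(ctrl.get_state()["tool_pos"],ctrl.get_state()["force"])
snap("side","s1.png",(220,140,340,220),6)
```

```text
[0.60260931 0.22562175 0.04220522] [-0.41484775  0.72643761  0.87303647]
```

View pics/s1.png

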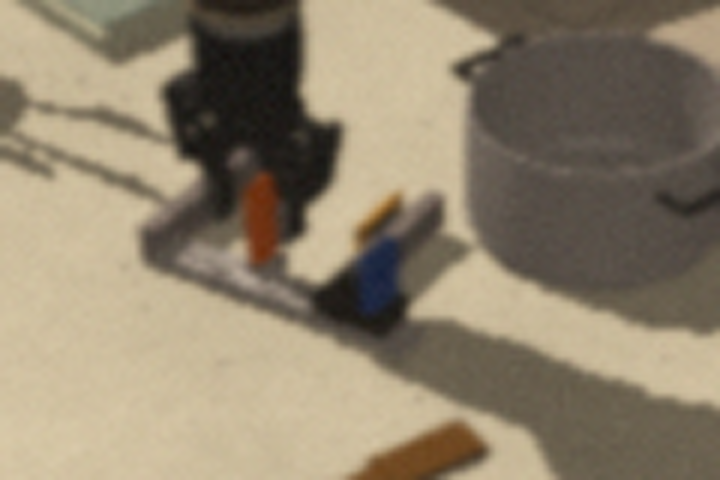

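The orange tab, at crop (262,218), stands between the open fingers, so I can close on it.

Emit:
{"fn": "step_arm", "kwargs": {"targets": [[0,0,0,0,0.02],[0,0,0,0,0.005],[0,0,0,0,0.0],[0,0,0,0,0.0],[0,0,0,0,0.0],[0,0,0,0,0.0]], "squeeze": 80}}

```text
clock: 4.0
tool_pos: [0.6041, 0.2273, 0.0452]
ee_rot: [-0.423, 0.424, 0.568, -0.564]
force: [-1.5, 2.4, 6.8]
gripper_width: 0.0105
```

Emit:
{"fn": "step_arm", "kwargs": {"targets": [[0,0,0.01,0,0],[0,0,0.03,0,0],[0,0,0.06,0,0],[0,0,0.09,0,0],[0,0,0.12,0,0],[0,0,0.14,0,0],[0,0,0.14,0,0],[0,0,0.14,0,0]]}}

```text
clock: 5.0
tool_pos: [0.6033, 0.2268, 0.1843]
ee_rot: [-0.423, 0.424, 0.568, -0.565]
force: [-0.6, 0.0, -9.4]
gripper_width: 0.011
```

Run:
```python
from h import *
s=ctrl.get_state();print(s["tool_pos"],s["force"],s["gripper_width"],s["qpos"])
snap("side","s2.png",(210,100,350,205),5)
```

```text
[0.60329835 0.22679913 0.18433004] [-0.6261773   0.04307391 -9.38323519] 0.0110038923379934 [-0.44830493  0.48121577  0.01985508  1.60344749 -0.01137464  1.05328356
  1.43210833]
```

View pics/s2.png

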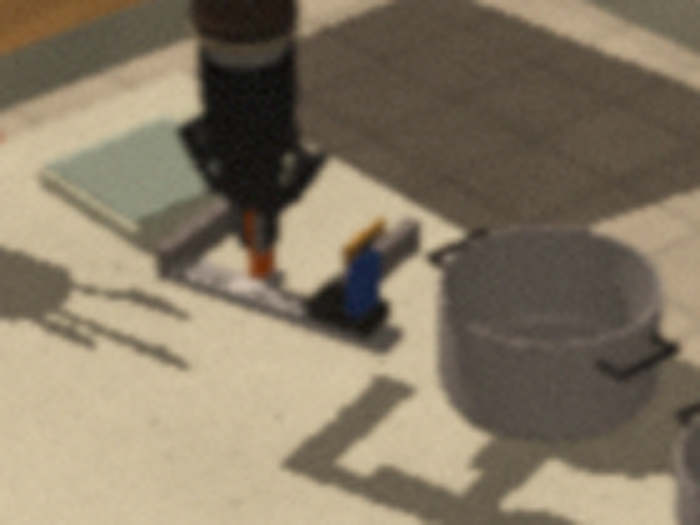

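Lifted level; the wrist force is −9.4 N, which fits 0.9 kg. Next, carry it over beside the bowl.

Emit:
{"fn": "step_arm", "kwargs": {"targets": [[-0.005,-0.025,0,-0.03,0],[-0.015,-0.07,0,-0.08,0],[-0.025,-0.12,0,-0.14,0],[-0.036,-0.17,0,-0.2,0],[-0.046,-0.22,0,-0.26,0],[-0.056,-0.27,0,-0.32,0],[-0.067,-0.32,0,-0.38,0],[-0.077,-0.37,0,-0.44,0],[-0.087,-0.42,0,-0.5,0],[-0.093,-0.45,0,-0.53,0]]}}

```text
clock: 6.3
tool_pos: [0.5078, -0.227, 0.1833]
ee_rot: [-0.558, 0.559, 0.434, -0.434]
force: [0.0, 1.4, -9.0]
gripper_width: 0.0109
```

Emit:
{"fn": "step_arm", "kwargs": {"targets": [[-0.003,-0.01,0,-0.019,0],[-0.003,-0.012,0,-0.019,0],[-0.003,-0.012,0,-0.019,0]]}}

```text
clock: 6.68
tool_pos: [0.5051, -0.2374, 0.183]
ee_rot: [-0.562, 0.562, 0.43, -0.429]
force: [0.6, 0.6, -9.1]
gripper_width: 0.0109
```

Run:
```python
from h import *
s=ctrl.get_state();w,x,y,z=s["ee_rot"];M=R.from_quat([x,y,z,w]).as_matrix()
print(s["tool_pos"],s["force"],s["gripper_width"],np.degrees(np.arctan2(M[1,0],M[0,0])),M[:,1])
snap("top","t2.png",(290,130,450,250),5)
```

```text
[ 0.50512781 -0.23738468  0.18298454] [ 0.62840638  0.64404117 -9.13466394] 0.010862926386362558 74.74675460045668 [ 1.00059038e-03  3.75775615e-04 -9.99999429e-01]
```

View pics/t2.png

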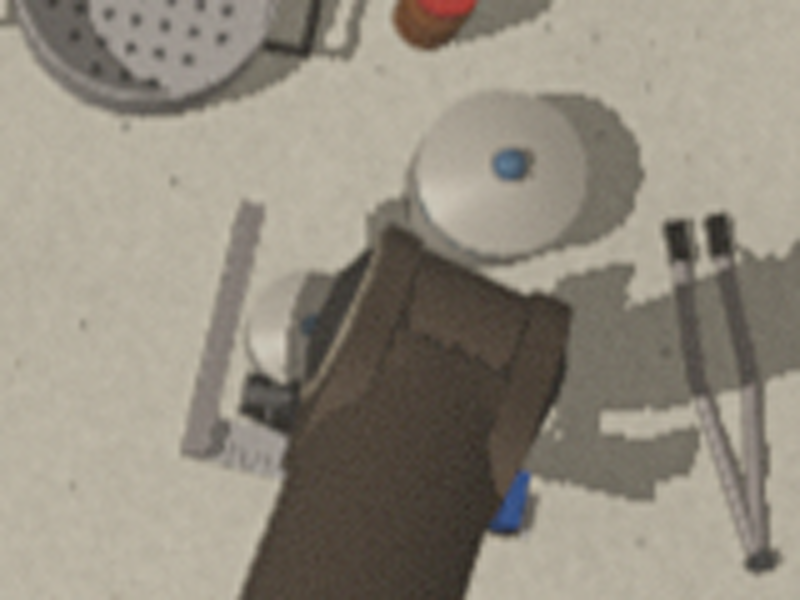

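The bowl's left part shows between the fixed jaw and the gripper. I'll check the jaw's pixels against the pose predicted from the tool.

Run:
```python
from fit import *
th=np.radians(74.75-180);t=np.array([.5051,-.2374,0])
o=t-world([.012,.022,0],0,0,th)
P=world(np.array([[-70,146,34],[-55,146,34],[-70,-14,34],[131-6.6,0,78]])/1000,o[0],o[1],th)+[0,0,.139]
print((px("top",P)-[290,130])*5)
```

```text
[[237.0090763  200.61338106]
 [260.84526747 206.25178735]
 [177.44742774 452.63735975]
 [511.3101176  500.52114234]]
```

Emit:
{"fn": "step_arm", "kwargs": {"targets": [[0.0015,-0.008,0,0.004,0],[0.0015,-0.009,0,0.004,0],[0.0015,-0.009,0,0.004,0],[0.0015,-0.009,-0.02,0.004,0],[0.0015,-0.009,-0.035,0.004,0],[0.0015,-0.009,-0.045,0.004,0],[0.0015,-0.009,-0.045,0.004,0]]}}

```text
clock: 7.6
tool_pos: [0.5063, -0.246, 0.1372]
ee_rot: [0.561, -0.561, -0.431, 0.43]
force: [0.2, -0.3, -8.4]
gripper_width: 0.0109
```

Emit:
{"fn": "step_arm", "kwargs": {"targets": [[0,-0.001,-0.015,0,0],[0,-0.001,-0.03,0,0],[0,-0.001,-0.045,0,0],[0,-0.001,-0.06,0,0],[0,-0.001,-0.07,0,0],[0,-0.001,-0.08,0,0],[0,-0.001,-0.086,0,0],[0,-0.001,-0.086,0,0]]}}

```text
clock: 8.6
tool_pos: [0.5061, -0.2469, 0.0509]
ee_rot: [0.561, -0.56, -0.43, 0.431]
force: [-0.3, 0.1, -8.0]
gripper_width: 0.0109
```

Emit:
{"fn": "step_arm", "kwargs": {"targets": [[0,0,-0.003,0,0],[0,0,-0.005,0,0],[0,0,-0.006,0,0],[0,0,-0.0065,0,0],[0,0,-0.0065,0,0]]}}

```text
clock: 9.22
tool_pos: [0.506, -0.2468, 0.0452]
ee_rot: [0.562, -0.56, -0.431, 0.43]
force: [-4.2, 0.9, 3.3]
gripper_width: 0.0106
```

Emit:
{"fn": "step_arm", "kwargs": {"targets": [[0,0,0,0,0.015],[0,0,0,0,0.025],[0,0,0,0,0.04],[0,0,0,0,0.05],[0,0,0,0,0.05],[0,0,0,0,0.05]]}}

```text
clock: 9.98
tool_pos: [0.506, -0.2468, 0.0452]
ee_rot: [0.562, -0.56, -0.43, 0.43]
force: [0.0, -0.3, -0.8]
gripper_width: 0.0502
```

Emit:
{"fn": "step_arm", "kwargs": {"targets": [[0,0,0.02,0,0.05],[0,0,0.05,0,0.05],[0,0,0.09,0,0.05],[0,0,0.12,0,0.05],[-0.03,0,0.14,0,0.05],[-0.08,0.03,0.14,0,0.05],[-0.12,0.07,0.14,0,0.05],[-0.12,0.12,0.14,0,0.05],[-0.12,0.17,0.14,0,0.05],[-0.12,0.2,0.14,0,0.05]]}}

```text
clock: 11.22
tool_pos: [0.3858, -0.0447, 0.1855]
ee_rot: [0.561, -0.56, -0.431, 0.431]
force: [0.3, -0.3, 0.5]
gripper_width: 0.0504
```

Run:
```python
from h import *
s=ctrl.get_state();print(s["tool_pos"],s["force"])
snap("top","t3.png",(310,150,430,240),6)
```

```text
[ 0.38575942 -0.04471032  0.18552576] [ 0.2997409 -0.338509   0.4965286]
```

View pics/t3.png

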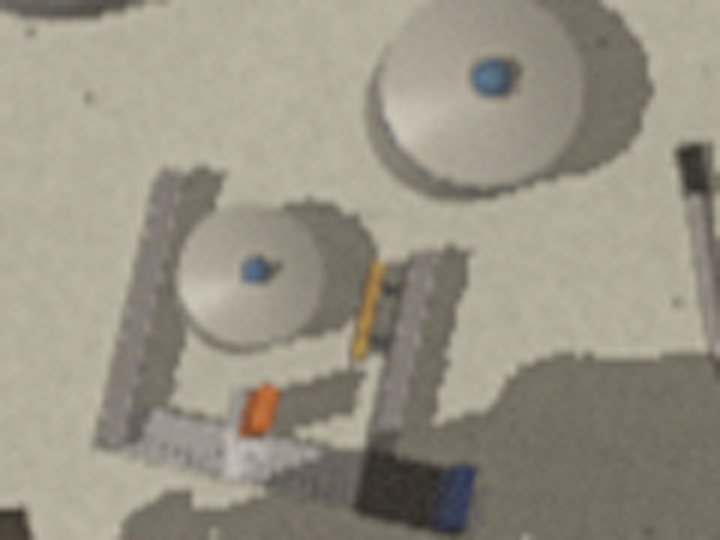

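Caliper is down with the bowl free between the jaws: fixed jaw at (170,175)–(110,445), plate at (367,310), fin at (455,498). Refit its pose.

Run:
```python
from fit import *
cp=[(-70,0,146,34),(-55,0,146,34),(-70,0,-14,34),(65,1,123,32),(65,1,67,32),(85,1,134,34),(99,1,134,34),(12,0,22,76)]
uv=[(158,170),(187,172),(95,447),(372,263),(352,357),(412,253),(437,252),(262,408)]
q,r=fit(cp,uv,(310,150),6,[.49,-.24,-1.83,0.006])
print(q,np.degrees(q[2]),np.round(r,2).tolist())
f=world([.131-q[3],0,.06],*q[:3]);print("fin",f,"fin px",(px("top",world([[.131-q[3],0,.078]],*q[:3]))-[310,150])*6)
th=np.radians(-105.1); o=np.array([.506,-.2468,0])-world([.012,.022,0],0,0,th); print("from tool",o,"fin",world([.1244,0,.06],o[0],o[1],th))
b=np.array([.5818,-.2476,0])-[q[0],q[1],0]; print("bowl local",world(b,0,0,-q[2]))
print("xh",np.cos(q[2]),np.sin(q[2]))
```

```text
[ 0.48705437 -0.23189838 -1.83292409  0.00735765] -105.0188144957113 [[0.11, -0.25], [-0.36, 0.44], [-0.1, -0.22], [0.09, -0.36], [-0.2, 0.14], [0.1, -0.58], [0.04, 0.54], [0.28, 0.29]]
fin [ 0.45501416 -0.35131721  0.06      ] fin px [[458.38420059 496.98454042]]
from tool [ 0.48788566 -0.22948323  0.        ] fin [ 0.4554789  -0.34958802  0.06      ]
bowl local [-0.00938676  0.09557805  0.        ]
xh -0.25913621693655486 -0.9658407845353243
```

Emit:
{"fn": "step_arm", "kwargs": {"targets": [[0,-0.04,0,0,0.05],[0,-0.09,0,0,0.05],[0.01,-0.14,0,0,0.05],[0.025,-0.19,0,0,0.05],[0.04,-0.24,0,0,0.05],[0.055,-0.28,0,0,0.05],[0.0694,-0.3058,0,0,0.05],[0.0694,-0.3058,0,0,0.05],[0.0694,-0.3058,0,0,0.05]], "squeeze": 20}}

```text
clock: 12.4
tool_pos: [0.4547, -0.3471, 0.185]
ee_rot: [0.561, -0.559, -0.432, 0.431]
force: [0.2, 1.3, 0.0]
gripper_width: 0.0498
```

Emit:
{"fn": "step_arm", "kwargs": {"targets": [[0,0,-0.03,0,0.05],[0,0,-0.06,0,0.05],[0,0,-0.085,0,0.05],[0,0,-0.085,0,0.05]]}}

```text
clock: 12.9
tool_pos: [0.4535, -0.3452, 0.0987]
ee_rot: [0.562, -0.557, -0.432, 0.432]
force: [-0.3, 0.5, 0.2]
gripper_width: 0.0501
```

Emit:
{"fn": "step_arm", "kwargs": {"targets": [[0.002,-0.0055,0,-0.004,0.05],[0.002,-0.0055,0,-0.004,0.05],[0.002,-0.0055,-0.025,-0.004,0.05],[0.002,-0.0055,-0.045,-0.004,0.05],[0.002,-0.0055,-0.054,-0.004,0.05],[0.002,-0.0055,-0.054,-0.004,0.05],[0.002,-0.0055,-0.054,-0.004,0.05]]}}

```text
clock: 13.78
tool_pos: [0.456, -0.3511, 0.0456]
ee_rot: [0.563, -0.559, -0.431, 0.431]
force: [0.5, 0.6, -0.4]
gripper_width: 0.0499
```

Emit:
{"fn": "step_arm", "kwargs": {"targets": [[0,0,0,0,0.035],[0,0,0,0,0.025],[0,0,0,0,0.018],[0,0,0,0,0.012],[0,0,0,0,0.006],[0,0,0,0,0.0],[0,0,0,0,0.0],[0,0,0,0,0.0]]}}

```text
clock: 14.78
tool_pos: [0.4562, -0.3506, 0.0457]
ee_rot: [0.563, -0.558, -0.431, 0.431]
force: [-0.2, 4.4, 4.3]
gripper_width: 0.0115
```

Run:
```python
from h import *
s=ctrl.get_state();print(s["tool_pos"],s["force"],s["gripper_width"])
snap("top","t4.png",(310,150,430,240),6);snap("side","s4.png",(300,190,420,280),6)
a=cv2.imread("pics/t4.png");b=cv2.imread("pics/s4.png")
cv2.imwrite("pics/c4.png",cv2.resize(np.vstack([a,b]),None,fx=.55,fy=.55))
```

```text
[ 0.45624719 -0.35063619  0.04571438] [-0.15398251  4.42658154  4.31427211] 0.011532539033510415
```

View pics/c4.png

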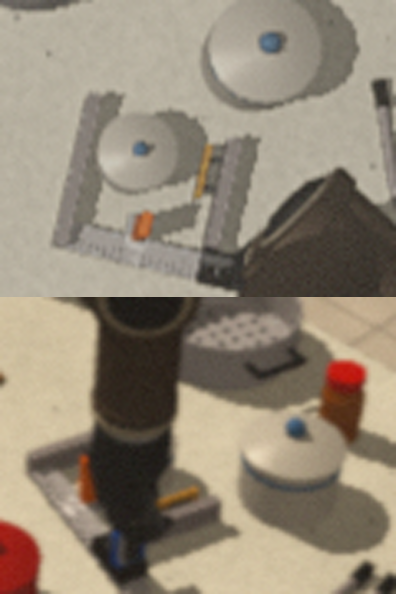

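Fin gripped. Push it towards caliper −x, whose direction in the world is (0.259, 0.966): 24 mm first.

Emit:
{"fn": "step_arm", "kwargs": {"targets": [[0.0008,0.003,0,0,0],[0.0016,0.006,0,0,0],[0.0024,0.009,0,0,0],[0.0032,0.012,0,0,0],[0.004,0.015,0,0,0],[0.0048,0.018,0,0,0],[0.0056,0.021,0,0,0],[0.0064,0.024,0,0,0]]}}

```text
clock: 15.88
tool_pos: [0.4621, -0.3291, 0.0458]
ee_rot: [0.562, -0.56, -0.43, 0.431]
force: [-1.5, -5.5, 0.2]
gripper_width: 0.0116
```

Run:
```python
from h import *
s=ctrl.get_state();print(s["tool_pos"],s["force"],s["gripper_width"])
snap("top","t5.png",(310,150,430,240),6)
```

```text
[ 0.46206026 -0.329075    0.04581754] [-1.47590724 -5.49191748  0.17479934] 0.011590401080927057
```

View pics/t5.png

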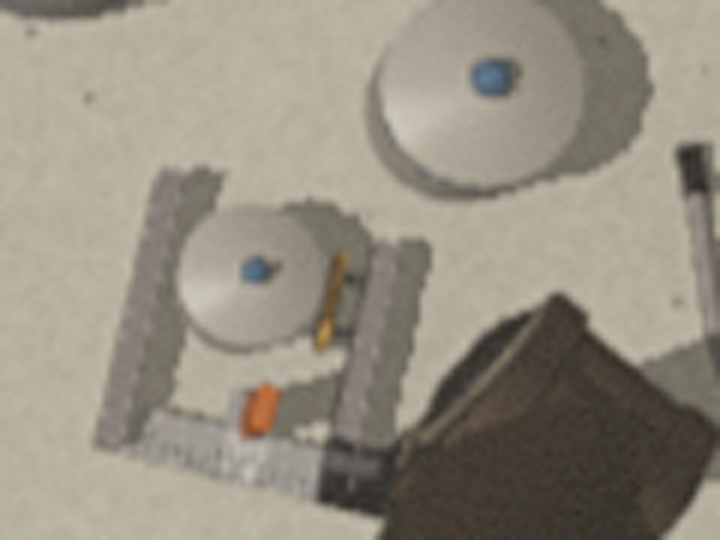

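Caliper hasn't moved; plate just short of the bowl; push force 5.7 N, matching the slide friction. I'll go on in small steps, watching the force.

Emit:
{"fn": "step_arm", "kwargs": {"targets": [[0.0016,0.006,0,0,0],[0.002,0.0075,0,0,0],[0.0024,0.009,0,0,0],[0.0024,0.009,0,0,0]]}}

```text
clock: 16.42
tool_pos: [0.4643, -0.3206, 0.0458]
ee_rot: [0.562, -0.56, -0.43, 0.431]
force: [-0.7, -5.4, -0.6]
gripper_width: 0.0117
```

Emit:
{"fn": "step_arm", "kwargs": {"targets": [[0.001,0.0038,0,0,0],[0.0013,0.0048,0,0,0],[0.0013,0.0048,0,0,0]]}}

```text
clock: 16.8
tool_pos: [0.4651, -0.317, 0.0458]
ee_rot: [0.562, -0.561, -0.429, 0.431]
force: [-1.5, -5.5, -0.2]
gripper_width: 0.0119
```

Emit:
{"fn": "step_arm", "kwargs": {"targets": [[0.001,0.0038,0,0,0],[0.0012,0.0045,0,0,0],[0.0012,0.0045,0,0,0]]}}

```text
clock: 17.18
tool_pos: [0.4658, -0.3137, 0.0458]
ee_rot: [0.562, -0.561, -0.429, 0.431]
force: [-0.6, -5.6, 0.3]
gripper_width: 0.0117
```

```bash
cat > m.py <<'E'
from fit import *
q=[.48705,-.2319,-1.83292]
def meas(f):
    im=cv2.imread("pics/"+f); h=cv2.cvtColor(im,cv2.COLOR_BGR2HSV)
    def loc(m,z):
        n,l,st,ce=cv2.connectedComponentsWithStats(m.astype(np.uint8)); i=1+np.argmax(st[1:,4]); p=(ce[i]-2.5)/6+[310,150]
        w=ray("top",*p,z); return st[i,4],(world(w-[q[0],q[1],z],0,0,-q[2])*1000).round(1)[:2],ce[i].round(1)
    sub=np.zeros(h.shape[:2],bool); sub[200:380,225:420]=1
    print(f,"brass",loc((h[...,0]>12)&(h[...,0]<24)&(h[...,1]>110)&sub,.032))
    k=np.zeros_like(sub);k[230:310,160:290]=1
    print("  knob",loc((h[...,0]>95)&(h[...,0]<125)&(h[...,1]>60)&k,.075))
    # black carriage left edge along the beam / steel arm: dark profile along local x at y=130 z=34 and y=0
    g=cv2.cvtColor(im,cv2.COLOR_BGR2GRAY)
    xs=np.arange(-75,130,1.)
    for y,z in((128,34),(100,34),(0,30)):
        P=world(np.c_[xs,0*xs+y,0*xs+z]/1000,*q); uv=(px("top",P)-[310,150])*6+2.5
        v=cv2.remap(g,uv[:,:1].astype(np.float32),uv[:,1:].astype(np.float32),1)[:,0]
        d=np.diff(cv2.GaussianBlur(v.astype(float).reshape(-1,1),(1,5),1).ravel()); o=np.argsort(-abs(d)); pk=[i for i in o if abs(d[i])==max(abs(d[max(0,i-3):i+4]))][:6]
        print("  y",y,sorted((float(xs[i]+.5),round(float(d[i]),1)) for i in pk))
E
python3 - <<'E'
from m import *
snap("top","t6.png",(310,150,430,240),6)
for f in("t3.png","t5.png","t6.png"): meas(f)
E
```

```text
t3.png brass (np.int32(1098), array([59.3, 97.3]), array([368. , 308.6]))
  knob (np.int32(262), array([-10.9,  96.1]), array([254.6, 270.7]))
  y 128 [(-73.5, -9.1), (-39.5, 5.8), (21.5, -4.2), (57.5, 14.2), (73.5, -9.4), (108.5, 15.1)]
  y 100 [(-72.5, -10.0), (-48.5, 13.3), (-14.5, -11.2), (2.5, 10.1), (56.5, 7.1), (108.5, 15.0)]
  y 0 [(-73.5, -12.3), (-55.5, -7.2), (-46.5, 9.9), (-0.5, 11.2), (33.5, -8.2), (75.5, -7.8)]
t5.png brass (np.int32(794), array([38.6, 93.6]), array([330.2, 306.4]))
  knob (np.int32(253), array([-10.9,  96. ]), array([254.7, 270.8]))
  y 128 [(-73.5, -9.1), (-39.5, 5.6), (19.5, -4.2), (50.5, -5.3), (55.5, 5.8), (88.5, 14.4)]
  y 100 [(-48.5, 11.8), (-14.5, -11.4), (2.5, 10.1), (32.5, -10.4), (87.5, 15.3), (126.5, -14.7)]
  y 0 [(-73.5, -11.9), (-55.5, -8.2), (-1.5, 9.0), (53.5, -17.3), (69.5, 9.4), (73.5, -8.5)]
t6.png brass (np.int32(141), array([22.6, 73.9]), array([294.3, 333.9]))
  knob (np.int32(234), array([-17.9,  96.3]), array([242.2, 267.4]))
  y 128 [(-73.5, -9.1), (-58.5, -2.4), (-45.5, 5.7), (40.5, 6.1), (54.5, -3.5), (71.5, 17.5)]
  y 100 [(-72.5, -9.7), (-55.5, 11.2), (40.5, 12.7), (70.5, 14.4), (104.5, -20.2), (117.5, 9.4)]
  y 0 [(-72.5, -10.1), (-56.5, -6.6), (-46.5, 7.8), (35.5, -15.7), (52.5, 10.9), (57.5, -9.0)]
```

View pics/t6.png

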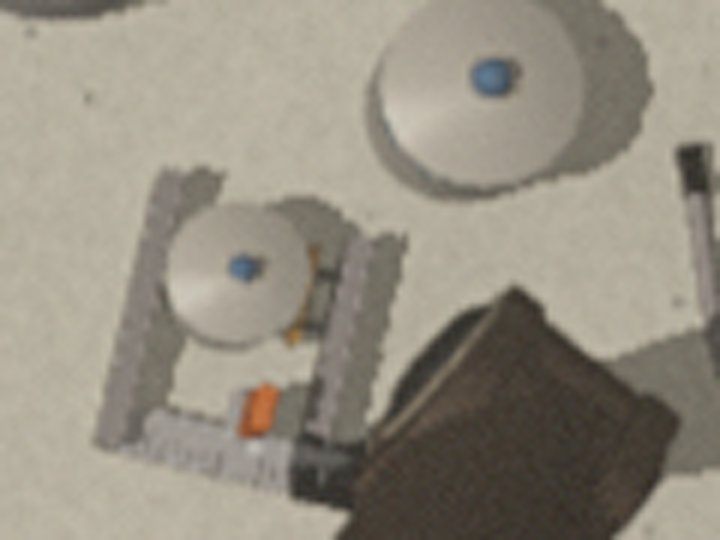

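Bowl has moved 7 mm and is at or nearly at the fixed jaw; the slide has travelled about 37 mm and the force has not risen yet. The spring should start now, so I'll use finer steps.

Emit:
{"fn": "step_arm", "kwargs": {"targets": [[0.0008,0.003,0,0,0],[0.0009,0.0034,0,0,0],[0.0009,0.0034,0,0,0]]}}

```text
clock: 17.6
tool_pos: [0.4663, -0.3117, 0.0459]
ee_rot: [0.562, -0.562, -0.428, 0.431]
force: [-1.3, -6.9, 0.4]
gripper_width: 0.012
```

Emit:
{"fn": "step_arm", "kwargs": {"targets": [[0.0008,0.003,0,0,0],[0.0009,0.0034,0,0,0],[0.0009,0.0034,0,0,0]]}}

```text
clock: 17.98
tool_pos: [0.4668, -0.3098, 0.046]
ee_rot: [-0.562, 0.562, 0.427, -0.431]
force: [-1.9, -6.6, 0.2]
gripper_width: 0.0116
```

Run:
```python
from m import *
snap("top","t7.png",(310,150,430,240),6); meas("t7.png")
F=[ctrl.get_state()["force"] for _ in range(5)];print(np.array(F)@[.259,.966,0])
```

```text
t7.png brass (np.int32(181), array([22.3, 75.6]), array([294.5, 330.9]))
  knob (np.int32(239), array([-18.5,  96.1]), array([240.9, 267.5]))
  y 128 [(-72.5, -8.9), (-47.5, 6.2), (31.5, -3.2), (37.5, 6.5), (68.5, 14.4), (124.5, -8.4)]
  y 100 [(-73.5, -10.3), (23.5, -9.5), (36.5, 9.5), (67.5, 13.6), (96.5, -14.9), (110.5, 9.0)]
  y 0 [(-72.5, -10.9), (-56.5, -6.8), (-46.5, 8.9), (-1.5, 10.5), (18.5, -7.1), (30.5, -14.4)]
[-7.42457213 -7.42457213 -7.42457213 -7.42457213 -7.42457213]
```

Contact: bowl and plate stopped, force up about 1.5 N, spring in about 3 mm. About 3 mm more.

Emit:
{"fn": "step_arm", "kwargs": {"targets": [[0.0008,0.003,0,0,0],[0.0011,0.0042,0,0,0],[0.0011,0.0042,0,0,0],[0.0011,0.0042,0,0,0]]}}

```text
clock: 18.52
tool_pos: [0.4675, -0.3072, 0.0462]
ee_rot: [-0.561, 0.563, 0.427, -0.431]
force: [-1.7, -7.4, -0.1]
gripper_width: 0.0119
```

Run:
```python
from m import *
snap("top","t8.png",(310,150,430,240),6); meas("t8.png")
s=ctrl.get_state();print(s["tool_pos"],s["force"]@[.259,.966,0])
```

```text
t8.png brass (np.int32(175), array([22.2, 74.9]), array([294.1, 332. ]))
  knob (np.int32(235), array([-18.5,  96.1]), array([241. , 267.5]))
  y 128 [(-72.5, -11.0), (29.5, -6.8), (34.5, 9.1), (66.5, 11.5), (121.5, -10.6), (126.5, 10.1)]
  y 100 [(-72.5, -10.2), (-21.5, -10.1), (22.5, -10.0), (33.5, 12.0), (66.5, 12.3), (93.5, -16.5)]
  y 0 [(-72.5, -9.6), (-46.5, 8.9), (-1.5, 6.8), (17.5, -8.1), (28.5, -15.7), (50.5, -6.5)]
[ 0.46751951 -0.30719655  0.046203  ] -7.793873065548302
```

About 6 mm in by both tool travel and image (7 mm after t6, less 0.6 mm to contact). Relax, open and retreat upward.

Emit:
{"fn": "step_arm", "kwargs": {"targets": [[0,0,0,0,0],[0,0,0,0,0],[0,0,0,0,0.015],[0,0,0,0,0.025],[0,0,0,0,0.04],[0,0,0,0,0.045],[0,0,0,0,0.045]]}}

```text
clock: 19.45
tool_pos: [0.4675, -0.3071, 0.0462]
ee_rot: [-0.561, 0.563, 0.427, -0.431]
force: [-0.5, -0.3, 0.3]
gripper_width: 0.0447
```

Emit:
{"fn": "step_arm", "kwargs": {"targets": [[0,0,0.015,0,0.045],[0,0,0.05,0,0.045],[0,0,0.1,0,0.045],[-0.02,0,0.14,0,0.045],[-0.06,0.04,0.15,0,0.045],[-0.08,0.09,0.15,0,0.045],[-0.08,0.14,0.15,0,0.045],[-0.08,0.19,0.15,0,0.045],[-0.08,0.24,0.15,0,0.045],[-0.08,0.26,0.15,0,0.045]]}}

```text
clock: 20.7
tool_pos: [0.3875, -0.0447, 0.1973]
ee_rot: [-0.56, 0.563, 0.428, -0.431]
force: [0.2, -0.3, -0.9]
gripper_width: 0.0449
```

Run:
```python
from m import *
snap("top","t9.png",(310,150,430,240),6); snap("side","s9.png",(310,200,400,268),6); meas("t9.png")
a=cv2.imread("pics/t9.png");b=cv2.imread("pics/s9.png");b=cv2.resize(b,(480,363))
a=a[140:540,80:560]; cv2.imwrite("pics/c9.png",cv2.resize(np.vstack([a,b]),None,fx=.78,fy=.78))
s=ctrl.get_state();print(s["tool_pos"],s["force"])
```

```text
t9.png brass (np.int32(163), array([22.2, 74.9]), array([294. , 332.1]))
  knob (np.int32(248), array([-18.2,  96.1]), array([241.5, 267.6]))
  y 128 [(-73.5, -9.5), (-45.5, 6.1), (29.5, -7.7), (34.5, 10.0), (47.5, -4.4), (65.5, 12.0)]
  y 100 [(-72.5, -11.3), (-56.5, 7.8), (-21.5, -8.6), (23.5, -8.5), (33.5, 12.3), (66.5, 12.8)]
  y 0 [(-73.5, -10.6), (-55.5, -6.0), (-46.5, 9.0), (18.5, -9.7), (32.5, -16.0), (93.5, 7.9)]
[ 0.3876646  -0.04524589  0.19713147] [1.00420676 0.02174711 0.6224355 ]
```

View pics/c9.png

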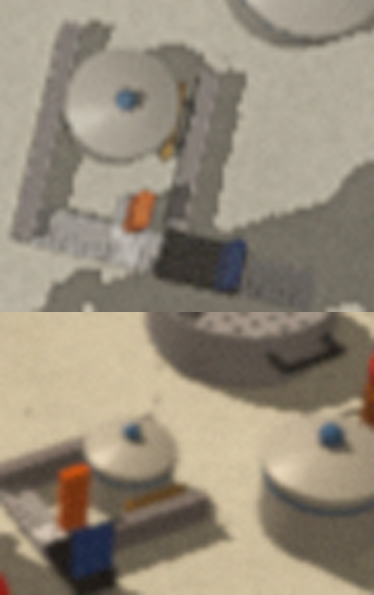

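```bash
python3 -c "
from rig import ctrl
print(ctrl.close_job())"
```

```text
the job is handed in; nothing more can be done
None
```

The caliper is closed on the small white sugar bowl, with the brass plate pressed in about 6 of its 12 mm. I handed the job in at about 21 s of the 58 s allowed.

I lifted the caliper by the orange grip, set it flat with the bowl between the open jaws and let go. Then I took the blue fin, pushed the slide shut, relaxed the push and released.

**Spring plate:** after release the camera puts the slide at about 49–50 mm. Contact is expected at 44 mm, which makes 5.4–6.4 mm pressed in; the tool's travel after contact gave 6.1 mm.

**Push force:** it rose only about 2.2 N above the sliding friction, a little under the 2.8 N expected at half travel. This is the one check that agreed only roughly.

**Bowl and caliper:** the bowl is upright, touched on both sides, and moved about 7–8 mm. The fixed jaw stayed where I set it down while the slide was closed.

**Other things:** I did not measure the other objects again at the end. The arm stayed well above them while moving, and the large white bowl beside the caliper looked unmoved in the last picture. The gripper was clear of everything at hand-in.

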